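Set the chocolate depositor's recipe wheels and press the latch

TASK

Take the orange-handled setting pin from its leaning holder and use its tip, keeping the gripper itself off the control box, to turn each of the three thumbwheels until the rib standing straight out at the yellow index marks has the colour of the foil-wrapped sample in the matching black square of the white card (left, middle and right as the robot sees them; the sample on the grey round spot is a spare and does not count). Then push the pin through the narrow slot in the black guard to press the hidden orange latch tab fully home. Finally stand the pin back in its holder, fully home, and disturb nothing else on the counter.

Things in the scene. Friction and masses are not known exactly. Their poses are not given: they have to be found in the camera images.
- console: control box with its stand, fixed: origin under its middle on the counter, z up, x away from the robot at yaw 0; grey box 180 x 240 x 60 mm on a 170 x 200 mm foot, its face leaning 35 degrees (0.611 rad) towards its -x. Each thumbwheel in it: black core of 14 mm radius, eight flat coloured ribs 45 degrees apart, 4 mm thick, 18 mm wide along the axis, reaching 36 mm from the axis
- panel: leaning face of the control box: origin at the middle of the face, 122 mm above the counter, z straight out of the face, x up the slope (away from the robot), y left as the robot sees it; face x +-90, y +-120 mm. Wheel centres at x 0, z -4 mm, y 75 (left), 45, 15 mm, axes along y. At x 0, y -70 mm a black guard block, 53 (x) x 50 (y) mm, 25 mm proud, with a slot
- wheel_left (a joint): left thumbwheel, rad: 8 ribs. Rib k stands at angle (value - 0.7854 k) from panel +z (out of the face, at the yellow index marks) towards panel +x; k: 0 black, 1 white, 2 red, 3 yellow, 4 blue, 5 green, 6 brown, 7 grey. So value 0.7854 k shows rib k, and growing moves ribs at the index up the slope. No clicks: 1 N at a rib's edge turns it, it stays as left; stops -0.3 and 5.8
- wheel_middle (a joint): middle thumbwheel, rad: 8 ribs. Rib k stands at angle (value - 0.7854 k) from panel +z (out of the face, at the yellow index marks) towards panel +x; k: 0 black, 1 white, 2 red, 3 yellow, 4 blue, 5 green, 6 brown, 7 grey. So value 0.7854 k shows rib k, and growing moves ribs at the index up the slope. No clicks: 1 N at a rib's edge turns it, it stays as left; stops -0.3 and 5.8
- wheel_right (a joint): right thumbwheel, rad: 8 ribs. Rib k stands at angle (value - 0.7854 k) from panel +z (out of the face, at the yellow index marks) towards panel +x; k: 0 black, 1 white, 2 red, 3 yellow, 4 blue, 5 green, 6 brown, 7 grey. So value 0.7854 k shows rib k, and growing moves ribs at the index up the slope. No clicks: 1 N at a rib's edge turns it, it stays as left; stops -0.3 and 5.8
- slot_mouth (a point): centre of the mouth of the slot on top of the black guard, 25 mm out of the face; the slot is 13 mm along panel x and 26 mm along panel y and goes straight in along panel -z
- tab (a joint): orange latch tab inside the slot, seen 29 mm below the slot's mouth when out; value in m it has been pressed in along panel -z, 0 out to 0.012 at its stop; about 3 N moves it, and it stays where it is left
- pin: the setting pin, loose, 70 g: origin at the underside of its black 24 mm square collar (6 mm thick), z along the pin towards the handle; above the collar an orange handle 16 mm square (sides along x and y) and 50 mm long, below it a round steel shaft of 8 mm diameter and 90 mm length with a round end
- holder: the pin's holder, fixed: steel foot 90 x 70 mm and a white tube 36 mm square leaning 25 degrees (0.436 rad) towards the holder's -x; origin on the counter, z up
- holder_mouth: centre of the mouth of the holder's bore, flat face of the white tube (about 103 mm above the counter); z along the bore outwards; the bore is 14 mm square, 100 mm deep. The pin's collar rests on this face when the pin is fully home
- spot_left (a point): the left black square (36 mm) on the white batch card (70 x 210 x 6 mm, flat on the counter): the sample lying here gives the colour for the left wheel
- spot_middle (a point): the middle black square (36 mm) on the white batch card (70 x 210 x 6 mm, flat on the counter): the sample lying here gives the colour for the middle wheel
- spot_right (a point): the right black square (36 mm) on the white batch card (70 x 210 x 6 mm, flat on the counter): the sample lying here gives the colour for the right wheel
- sample_red: red foil-wrapped sample, a disc of 28 mm diameter and 9 mm height stuck to the card, on one of the three black squares or on the grey spare spot; origin under its middle
- sample_yellow: yellow foil-wrapped sample, a disc of 28 mm diameter and 9 mm height stuck to the card, on one of the three black squares or on the grey spare spot; origin under its middle
- sample_blue: blue foil-wrapped sample, a disc of 28 mm diameter and 9 mm height stuck to the card, on one of the three black squares or on the grey spare spot; origin under its middle
- sample_green: green foil-wrapped sample, a disc of 28 mm diameter and 9 mm height stuck to the card, on one of the three black squares or on the grey spare spot; origin under its middle
- glass0: bystander: drinking glass, 76 mm wide, 92 mm tall, loose; origin under its middle
- glass1: bystander: drinking glass, 76 mm wide, 92 mm tall, loose; origin under its middle
- bottle: bystander: tall amber bottle, 66 mm wide, 200 mm tall, loose; origin under its middle
- bowl: bystander: steel bowl, 130 mm wide, 60 mm tall, loose; origin under its middle
- jar: bystander: brown jar with brass cap, 80 mm wide, 120 mm tall, loose; origin under its middle
- mould: bystander: filled chocolate mould, 90 x 140 x 20 mm, loose; origin under its middle
- spatula: bystander: spatula lying on the counter, loose, lower than 40 mm

How it is judged:
On the way, in this order (a step that is already met when the one before it is completed fails the run):
1. with the latch tab still out, all three wheels show the colours of the card (within 0.2 rad) (((horizontal distance between sample_red and spot_left below 0.012 m and value of joint wheel_left between 1.371 and 1.771 rad) or (horizontal distance between sample_yellow and spot_left below 0.012 m and value of joint wheel_left between 2.156 and 2.556 rad) or (horizontal distance between sample_blue and spot_left below 0.012 m and value of joint wheel_left between 2.942 and 3.342 rad) or (horizontal distance between sample_green and spot_left below 0.012 m and value of joint wheel_left between 3.727 and 4.127 rad)) and ((horizontal distance between sample_red and spot_middle below 0.012 m and value of joint wheel_middle between 1.371 and 1.771 rad) or (horizontal distance between sample_yellow and spot_middle below 0.012 m and value of joint wheel_middle between 2.156 and 2.556 rad) or (horizontal distance between sample_blue and spot_middle below 0.012 m and value of joint wheel_middle between 2.942 and 3.342 rad) or (horizontal distance between sample_green and spot_middle below 0.012 m and value of joint wheel_middle between 3.727 and 4.127 rad)) and ((horizontal distance between sample_red and spot_right below 0.012 m and value of joint wheel_right between 1.371 and 1.771 rad) or (horizontal distance between sample_yellow and spot_right below 0.012 m and value of joint wheel_right between 2.156 and 2.556 rad) or (horizontal distance between sample_blue and spot_right below 0.012 m and value of joint wheel_right between 2.942 and 3.342 rad) or (horizontal distance between sample_green and spot_right below 0.012 m and value of joint wheel_right between 3.727 and 4.127 rad)) and value of joint tab below 0.004 m), for 0.2 s.
2. the pin presses the latch tab fully home while the wheels stay set (((horizontal distance between sample_red and spot_left below 0.012 m and value of joint wheel_left between 1.371 and 1.771 rad) or (horizontal distance between sample_yellow and spot_left below 0.012 m and value of joint wheel_left between 2.156 and 2.556 rad) or (horizontal distance between sample_blue and spot_left below 0.012 m and value of joint wheel_left between 2.942 and 3.342 rad) or (horizontal distance between sample_green and spot_left below 0.012 m and value of joint wheel_left between 3.727 and 4.127 rad)) and ((horizontal distance between sample_red and spot_middle below 0.012 m and value of joint wheel_middle between 1.371 and 1.771 rad) or (horizontal distance between sample_yellow and spot_middle below 0.012 m and value of joint wheel_middle between 2.156 and 2.556 rad) or (horizontal distance between sample_blue and spot_middle below 0.012 m and value of joint wheel_middle between 2.942 and 3.342 rad) or (horizontal distance between sample_green and spot_middle below 0.012 m and value of joint wheel_middle between 3.727 and 4.127 rad)) and ((horizontal distance between sample_red and spot_right below 0.012 m and value of joint wheel_right between 1.371 and 1.771 rad) or (horizontal distance between sample_yellow and spot_right below 0.012 m and value of joint wheel_right between 2.156 and 2.556 rad) or (horizontal distance between sample_blue and spot_right below 0.012 m and value of joint wheel_right between 2.942 and 3.342 rad) or (horizontal distance between sample_green and spot_right below 0.012 m and value of joint wheel_right between 3.727 and 4.127 rad)) and value of joint tab above 0.009 m and contact force between pin and panel above 0.3 N).
At the end, for the whole second after the job is handed in: Each wheel shows the colour of its sample within 0.2 rad; the latch tab is in by more than 9 mm of its 12; the pin stands in its holder, its collar's underside within 9 mm of the bore's mouth and its axis within 0.12 rad of the bore's, at rest (((horizontal distance between sample_red and spot_left below 0.012 m and value of joint wheel_left between 1.371 and 1.771 rad) or (horizontal distance between sample_yellow and spot_left below 0.012 m and value of joint wheel_left between 2.156 and 2.556 rad) or (horizontal distance between sample_blue and spot_left below 0.012 m and value of joint wheel_left between 2.942 and 3.342 rad) or (horizontal distance between sample_green and spot_left below 0.012 m and value of joint wheel_left between 3.727 and 4.127 rad)) and ((horizontal distance between sample_red and spot_middle below 0.012 m and value of joint wheel_middle between 1.371 and 1.771 rad) or (horizontal distance between sample_yellow and spot_middle below 0.012 m and value of joint wheel_middle between 2.156 and 2.556 rad) or (horizontal distance between sample_blue and spot_middle below 0.012 m and value of joint wheel_middle between 2.942 and 3.342 rad) or (horizontal distance between sample_green and spot_middle below 0.012 m and value of joint wheel_middle between 3.727 and 4.127 rad)) and ((horizontal distance between sample_red and spot_right below 0.012 m and value of joint wheel_right between 1.371 and 1.771 rad) or (horizontal distance between sample_yellow and spot_right below 0.012 m and value of joint wheel_right between 2.156 and 2.556 rad) or (horizontal distance between sample_blue and spot_right below 0.012 m and value of joint wheel_right between 2.942 and 3.342 rad) or (horizontal distance between sample_green and spot_right below 0.012 m and value of joint wheel_right between 3.727 and 4.127 rad)) and value of joint tab above 0.009 m and distance between pin and holder_mouth below 0.009 m and angle between the z axis of pin and the z axis of holder_mouth, either way round below 0.12 rad and linear speed of pin below 0.02 m/s); the robot touches nothing.
It fails at once if the gripper or arm touches the control box (more than 2 N) (contact force between any of the fingers, the arm and console above 2 N).
It fails at once if a bystander is moved more than 30 mm (distance of any of glass0, bottle, glass1, bowl, jar, mould, spatula from where it was at the start of the episode above 0.03 m).
It fails at once if a glass, the jar or the bottle is tipped (angle between any of glass0, glass1, jar, bottle's own z axis and vertical above 0.4 rad).
It also fails if it takes over 67 s, if anything falls off the work surface, if the arm or the gripper's body presses on something with over 40 N, if the wrist force passes 120 N, or if a joint passes its speed limit or range.

ROBOT

A 7-joint arm with a two-finger parallel gripper is mounted at the origin on the work surface. World frame = base frame: x ahead of the robot, y to its left, z up, the work surface at z = 0. Lengths are in m, angles in rad, forces in N, time in s.
With the tool pointing down it reaches from about 0.425 to 0.8 m from the base axis. Payload 8.3 kg.
Tool frame: the origin (TCP) lies between the finger pads; the fingertips stand 22 mm ahead of it and the grasp point (between the pads) lies 3 mm ahead of it; z points along the fingers, y is the line along which they close (so a half turn about z gives the same grasp; the last joint's range is limited). The gripper opens to 85 mm and grips with 20 to 120 N. Pads are 22 mm wide; open, the fingers measure 114 mm over their backs; the gripper's body (76 mm by 85 mm) begins 54 mm behind the grasp point. The pads swing forward as they close: fully open they stand 13 mm farther back than shut.
Start: joints at [1.244, 0.383, 0.016, 1.37, -0.006, 1.388, -0.046], TCP at [0.163, -0.603, 0.233] pointing down, gripper open.
Joint ranges: [-2.95, 2.95], [-0.25, 2.06], [-1.52, 1.56], [0.18, 2.33], [-1.44, 4.58], [0.02, 2.06], [-3.01, 3.01]. Speed limits (rad/s): [2.39, 2.39, 3.01, 3.01, 3.14, 3.14, 3.14].

INTERFACE

Orientations are given as a unit quaternion [w, x, y, z].
In Python, from rig import r, vision, job gives the robot as it stands.
- The arm moves only by the tool step_arm, never from a script. Its argument "commands" is one flat list of numbers, 4 for each row, row after row: the shift along the tool's x, y, z in m, then the turn about the tool's z in degrees. A call has 1 to 20 rows; each row is the pose to reach, as a shift and turn from the pose commanded when the call began, along the tool's axes at that moment; what a row does not reach only later rows make up. A row lasts 1/8 s, in which the tool goes at most 62.5 mm and 10.7 degrees, less where a joint would pass 70% of its speed; a pose out of reach is approached as far as the arm can. A call with a gripper value outside its range is refused whole. "hand" is the gripper command: -1 is fully open, 1 is shut, values between are in proportion, set as the call begins (left out, the last holds). The fingers move at their own pace and stop on an object; the grip force is fixed at half the most. Time passes only in rows, so rows that repeat a pose let the fingers close. It gives the time, the measured TCP pose, the force, the opening and the grip force at its end, in the units of the state.
- r.read_state(): the state, without advancing time (a new reading comes with each control period).
- vision.grab_frame(name): name is "scene" or "top" or "wrist"; returns (picture, depth): 420x560x3 uint8, red, green, blue; 420x560 float32, m along the optical axis (not along the pixel's ray), 0 where there is no reading.
- vision.camera_model(name): a dict with "fx", "fy", "cx", "cy" (pixels), "distortion" ([k1, k2, p1, p2, k3] as OpenCV has them; the pictures are not rectified), "origin" and "rotation" of the camera in the world; the wrist camera has in their place "tool_from_camera" (4x4, takes a point from camera to tool coordinates, whose origin is the TCP and whose axes are the flange's). Camera axes: x right, y up, looking along -z (the intrinsics and any distortion apply to the point x, -y, -z); pixel columns grow to the right and rows downward; lengths in m; the calibration is good to about 2 mm. A picture is of the moment at which its call begins: read the wrist's pose just before it. camera_model takes no time and is no camera call.
- job.finish_job(): hands the job in; it is judged then, once.
The state is a dict: "time_s": time; "q": joint angles; "dq": joint speeds; "tau": joint torques, N m; "tool_pos": TCP position; "ee_rot": TCP orientation; "force": force on the tool from outside, world axes, zero at the start; "moment": the same for the moment, N m; "width": opening from 0.0 (shut) to 1.0 (fully open); "gripper_force": force on a finger pad.
Only numpy, scipy, OpenCV 4.12 (cv2) and the standard library are available. Lean on these libraries where they do the work, as an engineer would, in place of code of your own. Each camera call takes 0.05 s, during which the arm holds its last target. There are 200 camera calls.

## Working session

There is one attempt and no reset: what is moved stays moved. The work goes in short steps, Python scripts to look and compute and a tool call to move; the robot and the scene stay as the last step left them, time stands still between calls to the robot, and variables do not carry over. Pictures are saved under pics/ and viewed, at most 10 in all, crops included, and the job is handed in when it is done.

Besides the shell and the picture viewer there is one more tool, called after ">>>" as a command line: name --argument value ..., lists and objects as JSON in quotes. step_arm: Moves the arm, as the interface text tells. Its arguments: {"type":"object","properties":{"commands":{"type":"array","items":{"type":"number"}},"hand":{"type":"number"}},"required":["commands"]}

```bash
ls; mkdir -p pics; cat > h.py <<'E'
import numpy as np, cv2
from rig import r, vision, job
from scipy.spatial.transform import Rotation as R
def quat(q): return R.from_quat([q[1],q[2],q[3],q[0]])
def tool():
    s=r.read_state(); return np.array(s['tool_pos']),quat(s['ee_rot']).as_matrix()
def grab(name):
    m=vision.camera_model(name)
    if name=='wrist':
        p,Rm=tool(); T=np.array(m['tool_from_camera']); o=p+Rm@T[:3,3]; Rc=Rm@T[:3,:3]
    else: o=np.array(m['origin']); Rc=np.array(m['rotation'])
    im,d=vision.grab_frame(name)
    return im,d,dict(m=m,o=o,R=Rc)
def ray(c,uv):
    m=c['m'];K=np.array([[m['fx'],0,m['cx']],[0,m['fy'],m['cy']],[0,0,1.]])
    n=cv2.undistortPoints(np.array(uv,float).reshape(-1,1,2),K,np.array(m['distortion'],float)).reshape(-1,2)
    return np.c_[n[:,0],-n[:,1],-np.ones(len(n))]
def cloud(c,d):
    h,w=d.shape;u,v=np.meshgrid(np.arange(w),np.arange(h))
    P=ray(c,np.c_[u.ravel(),v.ravel()])*d.reshape(-1,1)
    return (c['o']+P@c['R'].T).reshape(h,w,3)
def onplane(c,uv,z):
    D=ray(c,uv)@c['R'].T
    return c['o']+D*((z-c['o'][2])/D[:,2])[:,None]
def proj(c,P):
    m=c['m'];K=np.array([[m['fx'],0,m['cx']],[0,m['fy'],m['cy']],[0,0,1.]])
    q=(np.atleast_2d(P)-c['o'])@c['R'];q=q*[1,-1,-1]
    return cv2.projectPoints(q,np.zeros(3),np.zeros(3),K,np.array(m['distortion'],float))[0].reshape(-1,2)
def save(n,im): cv2.imwrite('pics/'+n,cv2.cvtColor(im,cv2.COLOR_RGB2BGR))
E
python3 - <<'E'
from h import *
import pickle
print(r.read_state())
for n in('scene','top'):
    im,d,c=grab(n);save(n+'.png',im);pickle.dump((im,d,c),open(n+'.pkl','wb'));print(c)
im,d,c=grab('wrist');print(c)
E
```

```text
pics
{'time_s': 0.0, 'q': array([ 1.24412676,  0.38424685,  0.01642487,  1.37118266, -0.00629201,
        1.38820366, -0.04654361]), 'dq': array([-1.09012926e-03, -1.02471422e-03,  1.36766153e-03, -9.29069478e-04,
       -4.93940874e-04, -1.21229573e-03, -6.40966081e-05]), 'tau': array([ 1.34091420e-04, -6.27596283e+01,  8.44434891e-01, -3.71812892e+01,
        1.65739580e-02,  1.42939467e-02,  1.00649976e-05]), 'tool_pos': array([ 0.16281975, -0.60288829,  0.23186096]), 'ee_rot': array([-9.81764971e-04,  9.91317005e-01,  1.31489944e-01, -1.62656221e-04]), 'force': array([-0.63322405,  0.29581488, -0.19051741]), 'moment': array([-0.02115908, -0.0215982 ,  0.02942695]), 'gripper_force': 0.0, 'width': 1.0014854410878888}
{'m': {'fx': 450.430928222531, 'fy': 450.430928222531, 'cx': 279.02688978480927, 'cy': 209.5576976963597, 'distortion': array([-0.10443862,  0.        ,  0.        ,  0.        ,  0.        ]), 'origin': array([1.36163931, 0.46892413, 0.94488252]), 'rotation': array([0.450786  , 0.19262879, 0.36108497, 0.79328669])}, 'o': array([1.36163931, 0.46892413, 0.94488252]), 'R
[... 564 characters left out ...]
cx': 279.58993305316295, 'cy': 207.62549549280527, 'distortion': array([0.00975328, 0.        , 0.        , 0.        , 0.        ]), 'tool_from_camera': array([[ 5.38836204e-04,  9.44501067e-01,  3.28507906e-01,
         8.52812160e-02],
       [ 9.99999664e-01, -7.11927278e-04,  4.06626595e-04,
        -2.15222394e-04],
       [ 6.17932992e-04,  3.28507576e-01, -9.44501133e-01,
        -1.40369699e-01],
       [ 0.00000000e+00,  0.00000000e+00,  0.00000000e+00,
         1.00000000e+00]])}, 'o': array([ 0.24519766, -0.58074489,  0.37233677]), 'R': array([[ 0.26130029,  0.91146378,  0.31773565],
       [-0.96525461,  0.24755059,  0.08367938],
       [-0.00238492, -0.32856125,  0.94447965]])}
```

View pics/scene.png

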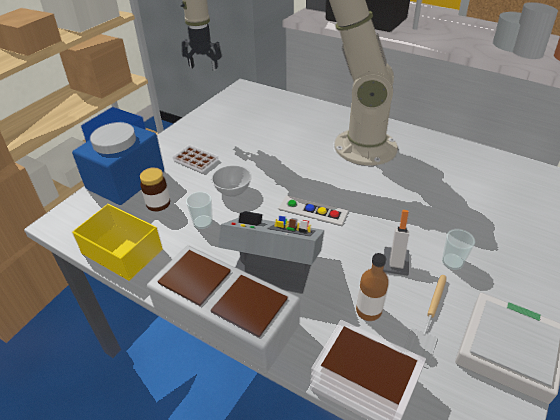

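View pics/top.png

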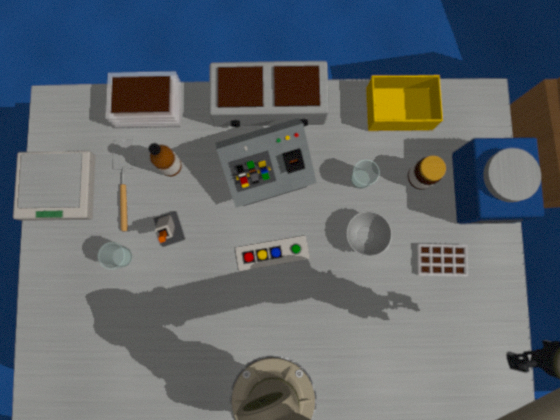

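The scene view shows the box at about (270,240), the holder and pin at (400,240) and the card at (313,210). In the top view the box is at (265,165), the pin at (165,232) and the card at (272,253), with red, yellow, blue and green from left to right. I'll enlarge this and measure.

```bash
sed -i "s/Rc=np.array(m\['rotation'\])/Rc=quat(m['rotation']).as_matrix()/" h.py
python3 - <<'E'
from h import *
import pickle
im,d,c=pickle.load(open('top.pkl','rb')); c['R']=quat(c['m']['rotation']).as_matrix()
pickle.dump((im,d,c),open('top.pkl','wb'))
s=pickle.load(open('scene.pkl','rb')); s[2]['R']=quat(s[2]['m']['rotation']).as_matrix();pickle.dump(s,open('scene.pkl','wb'))
a=cv2.resize(im[110:280,135:325],None,fx=3.5,fy=3.5,interpolation=cv2.INTER_CUBIC);
a=np.clip(a.astype(float)*1.5,0,255).astype(np.uint8);save('topcrop.png',a)
P=cloud(c,d)
def at(u,v): return P[v,u]
for n,(u,v) in dict(red=(249,257),yel=(263,255),blu=(277,253),gre=(296,249),table=(200,280),hf=(178,240),pin=(163,237),bottle=(160,155)).items(): print(n,at(u,v).round(3))
# panel plane
pts=P[125:205,218:315].reshape(-1,3)
rgb=im[125:205,218:315].reshape(-1,3).astype(int)
g=(pts[:,2]>.06)&(pts[:,2]<.19)&(rgb.max(1)-rgb.min(1)<25)&(rgb.mean(1)>70)
q=pts[g]
for _ in range(6):
    m=q.mean(0);n=np.linalg.svd(q-m,full_matrices=False)[2][2];n*=np.sign(n[2]);e=(q-m)@n;q=q[abs(e)<.006]
print(m,n,len(q),np.degrees(np.arccos(n[2])),np.degrees(np.arctan2(-n[1],-n[0])))
E
```

```text
red [0.404 0.063 0.016]
yel [0.409 0.022 0.016]
blu [ 0.414 -0.018  0.015]
gre [ 0.425 -0.073  0.021]
table [0.339 0.207 0.002]
hf [0.456 0.271 0.012]
pin [0.453 0.279 0.158]
bottle [0.67  0.29  0.167]
[0.65084276 0.00203567 0.12588612] [-0.54905261 -0.16182909  0.81997109] 3585 34.918100600959875 16.42248138639417
```

View pics/topcrop.png

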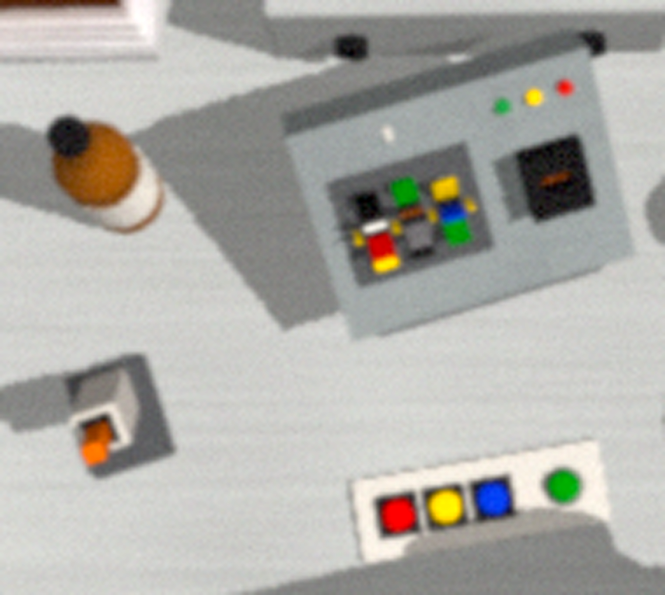

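Card reads red on the left, yellow in the middle and blue on the right. Green sits on the round grey spare spot. The wheels appear to be near white/red, brown/grey and blue. I'll move the wrist camera above the panel for a close look.

>>> step_arm --commands '[0.404,-0.205,-0.2,0,0.404,-0.205,-0.2,0,0.404,-0.205,-0.2,0,0.404,-0.205,-0.2,0,0.404,-0.205,-0.2,0,0.404,-0.205,-0.2,0,0.404,-0.205,-0.2,0,0.404,-0.205,-0.2,0,0.404,-0.205,-0.2,0,0.598,-0.463,-0.19,0,0.598,-0.463,-0.19,0,0.598,-0.463,-0.19,0,0.598,-0.463,-0.19,0,0.598,-0.463,-0.19,0,0.598,-0.463,-0.19,0,0.598,-0.463,-0.19,0]'

```text
time_s: 2.15
tool_pos: [0.6196, -0.0005, 0.4221]
ee_rot: [0.0, 0.991, 0.132, -0.001]
force: [-0.4, -0.6, 0.3]
width: 0.997
gripper_force: 0.0
```

```bash
python3 - <<'E'
from h import *
import pickle
im,d,c=grab('wrist');pickle.dump((im,d,c),open('w1.pkl','wb'));print(tool())
save('w1.png',im)
P=cloud(c,d)
pts=P.reshape(-1,3);rgb=im.reshape(-1,3).astype(int)
g=(pts[:,2]>.06)&(pts[:,2]<.19)&(abs(pts[:,0]-.65)<.12)&(abs(pts[:,1])<.15)&(rgb.max(1)-rgb.min(1)<30)&(rgb.mean(1)>70)
q=pts[g]
for _ in range(8):
    m=q.mean(0);n=np.linalg.svd(q-m,full_matrices=False)[2][2];n*=np.sign(n[2]);e=(q-m)@n;q=q[abs(e)<.004]
print(m,n,len(q),np.degrees(np.arccos(n[2])),np.degrees(np.arctan2(-n[1],-n[0])))
E
```

```text
(array([ 0.61950086, -0.00199405,  0.42261133]), array([[ 9.65801936e-01,  2.59280463e-01, -5.12377566e-04],
       [ 2.59279895e-01, -9.65801737e-01, -9.70578793e-04],
       [-7.46507262e-04,  8.04537676e-04, -9.99999398e-01]]))
[0.65409564 0.00630529 0.12503104] [-0.45409146 -0.13450103  0.88074424] 3615 28.26772814373983 16.499189482516005
```

View pics/w1.png

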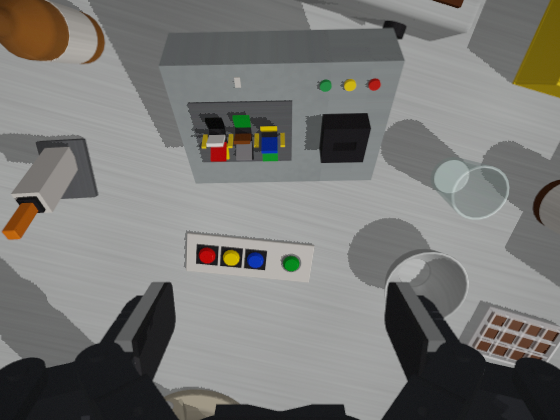

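The wrist view shows the face corners at about (163,65), (403,63), (193,183) and (375,178), the guard at (345,138), the wheels at (217,145), (243,145) and (269,143), and the pin handle at (20,220). Next come the panel pose and the rib angles from depth.

```bash
python3 - <<'E'
from h import *
import pickle
im,d,c=pickle.load(open('w1.pkl','rb'));P=cloud(c,d)
B=onplane(c,[(193,183),(375,178)],.0704);T=onplane(c,[(163,66),(403,64)],.1736)
print(B.round(4),T.round(4))
for a,b in((B[0],B[1]),(T[0],T[1])):
    v=a-b;print(np.linalg.norm(v),np.degrees(np.arctan2(v[1],v[0]))-90)
O=(B.sum(0)+T.sum(0))/4;print('O',O)
# guard: dark region in top image & wrist
for f,box in(('w1',(105,170,310,385)),('top',(140,180,270,315))):
    i2,d2,c2=pickle.load(open(f+'.pkl','rb'));m=np.zeros(i2.shape[:2],np.uint8);r0,r1,c0,c1=box
    m[r0:r1,c0:c1]=(i2[r0:r1,c0:c1].max(2)<45)
    m=cv2.morphologyEx(m,cv2.MORPH_OPEN,np.ones((3,3)))
    n,l,st,ce=cv2.connectedComponentsWithStats(m);k=1+st[1:,4].argmax();print(f,st[k],ce[k], cloud(c2,d2)[l==k].mean(0))
yaw=np.radians(16.45);t=.6109
ex=np.array([np.cos(t)*np.cos(yaw),np.cos(t)*np.sin(yaw),np.sin(t)]);ey=np.array([-np.sin(yaw),np.cos(yaw),0]);ez=np.cross(ex,ey)
np.savez('panel.npz',O=O,A=np.array([ex,ey,ez]))
A=np.array([ex,ey,ez])
for f in('w1','top'):
    i2,d2,c2=pickle.load(open(f+'.pkl','rb'));X=(cloud(c2,d2)-O)@A.T*1000
    hsv=cv2.cvtColor(i2,cv2.COLOR_RGB2HSV);h,s,v=[hsv[...,k].astype(int) for k in range(3)]
    cols=dict(red=((h<8)|(h>172))&(s>150)&(v>90),yel=(h>22)&(h<33)&(s>150)&(v>90),blue=(h>105)&(h<130)&(s>150),green=(h>50)&(h<85)&(s>150),white=(s<40)&(v>150),brown=(h<15)&(s>80)&(s<190)&(v<120),black=v<25)
    print(f,'guard mean' )
    for n,y in(('L',75),('M',45),('R',15)):
        for k,m in cols.items():
            g=m&(abs(X[...,1]-y)<13)&(abs(X[...,0])<45)&(X[...,2]>-12)&(X[...,2]<45)&(d2>0)
            if g.sum()>8: print(f,n,k,g.sum(),X[g].mean(0).round(0),'z95',np.percentile(X[g][:,2],90).round(0),'x',np.percentile(X[g][:,0],[5,95]).round(0))
E
```

```text
[[ 0.5395  0.101   0.0704]
 [ 0.6114 -0.1369  0.0704]] [[ 0.6823  0.1348  0.1736]
 [ 0.7453 -0.0904  0.1736]]
0.2485968093258737 16.824886196607267
0.2338435876603752 15.631660885775162
O [0.6446247  0.00212585 0.122     ]
w1 [ 320  113   50   50 2233] [343.66995074 137.18405732] [ 0.6598556  -0.06299952  0.14537194]
top [283 149  21  23 343] [293.08163265 160.32361516] [ 0.65353336 -0.064178    0.15455504]
w1 guard mean
w1 L red 233 [-12.  76.  20.] z95 27.0 x [-16.  -6.]
w1 L yel 61 [-14.  66.   8.] z95 19.0 x [-37.   2.]
w1 L white 66 [11. 76. 28.] z95 30.0 x [ 7. 14.]
w1 L black 220 [22. 76.  8.] z95 12.0 x [ 8. 33.]
w1 M yel 26 [-2. 33. 12.] z95 21.0 x [-22.   2.]
w1 M green 215 [25. 47.  7.] z95 10.0 x [12. 34.]
w1 M brown 27 [ 5. 46.  9.] z95 13.0 x [-3. 12.]
w1 M black 9 [ 8. 48.  7.] z95 7.0 x [8. 9.]
w1 R yel 117 [19. 15. 17.] z95 21.0 x [ 1. 27.]
w1 R blue 258 [ 2. 17. 21.] z95 31.0 x [-0.  4.]
w1 R green 106 [-20.  16.  19.] z95 22.0 x [-23. -18.]
top guard mean
top L red 44 [-8. 76. 17.] z95 26.0 x [-16.  -3.]
top L yel 23 [-25.  75.   9.] z95 15.0 x [-37.   3.]
top L brown 19 [-6. 75.  5.] z95 10.0 x [-22.  16.]
top L black 34 [23. 76.  7.] z95 12.0 x [14. 32.]
top M green 51 [24. 46.  7.] z95 11.0 x [14. 34.]
top M brown 14 [10. 46. 17.] z95 32.0 x [ 3. 18.]
top R yel 40 [21. 15. 14.] z95 23.0 x [11. 29.]
top R blue 27 [ 4. 16. 24.] z95 33.0 x [3. 7.]
top R green 44 [-16.  17.  16.] z95 22.0 x [-22. -10.]
```

Wheel values come out at left ≈ 1.13 rad (needs +25°), middle ≈ 5.12 rad (needs −158°) and right ≈ 3.2 rad, which already shows blue. Now the holder.

>>> step_arm --commands '[-0.09,-0.307,0.06,0,-0.09,-0.307,0.06,0,-0.09,-0.307,0.06,0,-0.09,-0.307,0.06,0,-0.09,-0.307,0.06,0,-0.09,-0.307,0.06,0,-0.09,-0.307,0.06,0]'

```text
time_s: 3.08
tool_pos: [0.4531, 0.2711, 0.3633]
ee_rot: [0.0, 0.991, 0.131, 0.0]
force: [0.5, -0.9, 0.9]
width: 0.998
gripper_force: 0.0
```

```bash
python3 - <<'E'
from h import *
import pickle
im,d,c=grab('wrist');pickle.dump((im,d,c),open('w2.pkl','wb'));print(tool())
save('w2.png',im)
P=cloud(c,d);hsv=cv2.cvtColor(im,cv2.COLOR_RGB2HSV);h,s,v=[hsv[...,k].astype(int) for k in range(3)]
g=(h>4)&(h<18)&(s>150)&(v>80)&(P[...,2]>.09)&(P[...,2]<.2)
n,l,st,ce=cv2.connectedComponentsWithStats(g.astype(np.uint8));k=1+st[1:,4].argmax();print(st[k],ce[k])
q=P[l==k];print(q.mean(0),q.min(0),q.max(0))
w=(s<40)&(v>120)&(P[...,2]>.02)&(P[...,2]<.13)&(np.hypot(P[...,0]-.47,P[...,1]-.28)<.08)
q=P[w];print(len(q),q.mean(0),q.min(0),q.max(0))
E
```

```text
(array([0.45401534, 0.27016326, 0.36328918]), array([[ 9.66292548e-01,  2.57443834e-01,  1.17674679e-03],
       [ 2.57444826e-01, -9.66292680e-01, -7.85889243e-04],
       [ 9.34759470e-04,  1.06234629e-03, -9.99998999e-01]]))
[256 140  17  41 644] [263.75465839 160.02950311]
[0.45781958 0.2888585  0.13990659] [0.43869646 0.27668566 0.10136059] [0.47384947 0.300401   0.15682089]
352 [0.47428499 0.29104856 0.10384577] [0.44807882 0.27141277 0.05961726] [0.48903896 0.31442534 0.1108017 ]
```

View pics/w2.png

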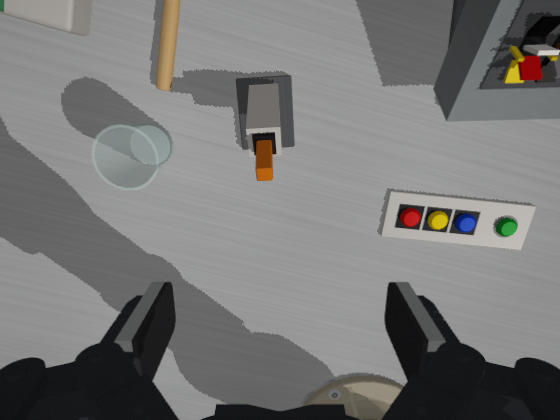

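The close wrist view shows the holder nearly in line with the tool: mouth at (264,145), handle end at (264,175), foot corners at (236,77), (292,75), (295,147) and (242,151). Next is the pin axis.

```bash
python3 - <<'E'
from h import *
import pickle
im,d,c=pickle.load(open('w2.pkl','rb'))
F=onplane(c,[(236,77),(292,75),(295,147),(242,151)],.01);print(F.round(4))
a=F[0]-F[3];b=F[1]-F[2];w=F[0]-F[1];w2=F[3]-F[2]
for v,o in((a,0),(b,0),(w,-90),(w2,-90)):print(np.linalg.norm(v),np.degrees(np.arctan2(v[1],v[0]))+o)
print('foot centre',F.mean(0))
P=cloud(c,d);hsv=cv2.cvtColor(im,cv2.COLOR_RGB2HSV);h,s,v=[hsv[...,k].astype(int) for k in range(3)]
g=((h>4)&(h<18)&(s>150)&(v>80)&(P[...,2]>.09)&(P[...,2]<.2)).astype(np.uint8)
n,l,st,ce=cv2.connectedComponentsWithStats(g);k=1+st[1:,4].argmax();m=l==k
# row centres -> azimuth
rows=np.arange(144,180,5);cs=[];
for r_ in rows:
    u=np.where(m[r_])[0];cs.append((u.mean(),r_));print(r_,u.min(),u.max(),P[r_,u].mean(0).round(4))
q=P[m];q=q[q[:,2]>.11];mm=np.median(q,0);e=np.linalg.svd(q-mm,full_matrices=False)[2];print(mm,e)
dk=((v<50)&(P[...,2]>.07)&(P[...,2]<.13)&(np.hypot(P[...,0]-.47,P[...,1]-.28)<.06));print('collar',P[dk].mean(0),dk.sum(),np.argwhere(dk).min(0),np.argwhere(dk).max(0))
E
```

```text
[[0.5227 0.3465 0.01  ]
 [0.5432 0.2795 0.01  ]
 [0.4576 0.2513 0.01  ]
 [0.4341 0.3181 0.01  ]]
0.09310175574001048 17.769925818322957
0.0901603859173279 18.245587926095613
0.07007101735890704 17.01285480378489
0.07084215765944078 19.402774969572604
foot centre [0.4894201  0.29887126 0.01      ]
144 256 271 [0.4692 0.2929 0.1188]
149 256 271 [0.4658 0.2917 0.1272]
154 256 271 [0.4624 0.2905 0.1354]
159 256 271 [0.459  0.2893 0.1424]
164 256 271 [0.4558 0.2882 0.1498]
169 256 271 [0.4524 0.2871 0.1554]
174 257 272 [0.4472 0.2849 0.1527]
179 257 271 [0.4415 0.2841 0.1501]
[0.45829296 0.28889069 0.14401679] [[-0.49354368 -0.16833343  0.85327515]
 [-0.04764532  0.98485044  0.16673193]
 [ 0.86841497 -0.04163492  0.49408701]]
collar [0.47230659 0.29347048 0.10963459] 220 [133 252] [154 275]
```

>>> step_arm --commands '[0.003,-0.017,0.06,-3.2,0.003,-0.017,0.12,-3.2,0.003,-0.017,0.17,-3.2,0.003,-0.017,0.205,-3.2,0.003,-0.017,0.226,-3.2,0.003,-0.017,0.226,-3.2]'

```text
time_s: 3.88
tool_pos: [0.4522, 0.2865, 0.1355]
ee_rot: [0.001, 0.988, 0.157, -0.001]
force: [0.4, 0.5, 0.6]
width: 1.002
gripper_force: 0.0
```

>>> step_arm --commands '[0,0,0,0,0,0,0,0,0,0,0,0,0,0,0,0,0,0,0,0,0,0,0,0]' --hand 1

```text
time_s: 4.62
tool_pos: [0.451, 0.2898, 0.1373]
ee_rot: [-0.0, 0.987, 0.159, 0.0]
force: [-2.7, -2.2, 5.7]
width: 0.17
gripper_force: 61.8
```

```bash
python3 - <<'E'
from h import *
im,d,c=grab('wrist');print(tool());save('w3.png',im[60:420,100:460])
E
```

```text
(array([0.45100788, 0.28979811, 0.13731482]), array([[ 9.49269427e-01,  3.14463847e-01,  2.08641479e-04],
       [ 3.14463843e-01, -9.49269450e-01,  5.10017405e-05],
       [ 2.14095186e-04,  1.71958084e-05, -9.99999977e-01]]))
```

View pics/w3.png

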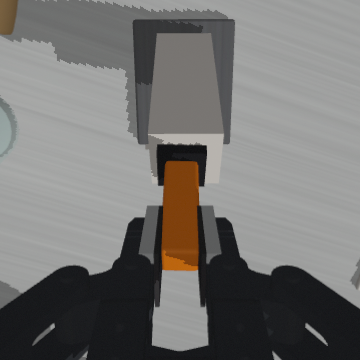

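The picture shows the handle centred between the pads and the collar clear of the fingertips. Lifting along the bore.

>>> step_arm --commands '[-0.006,0,-0.0127,0,-0.013,0,-0.0272,0,-0.021,0,-0.0453,0,-0.03,0,-0.0634,0,-0.038,0,-0.0816,0,-0.0465,0,-0.0997,0,-0.05,0,-0.17,0,-0.05,0,-0.22,0,-0.05,0,-0.22,0,-0.05,0,-0.22,0]'

```text
time_s: 5.92
tool_pos: [0.4033, 0.2738, 0.3571]
ee_rot: [0.0, 0.987, 0.159, 0.0]
force: [-0.0, -0.9, -1.8]
width: 0.168
gripper_force: 61.2
```

```bash
cat > pin.py <<'E'
from h import *
def pinfit(save_as=None):
    p,Rm=tool();im,d,c=grab('wrist')
    if save_as: save(save_as,im)
    X=((cloud(c,d)-p)@Rm)*1000
    g=(d>0)&(abs(X[...,1])<12)&(X[...,2]>45)&(X[...,2]<135)&(X[...,0]>-10)&(X[...,0]<110)
    q=X[g];return p,Rm,q
if __name__=='__main__':
    p,Rm,q=pinfit('w4.png');print(p,np.degrees(np.arctan2(Rm[1,0],Rm[0,0])),len(q))
    for z in range(45,135,6):
        k=q[(q[:,2]>=z)&(q[:,2]<z+6)]
        if len(k):print(z+3,len(k),k.mean(0).round(1),k.min(0).round(1),k.max(0).round(1))
E
python3 pin.py
```

```text
[0.40328701 0.27380917 0.35708928] 18.3181588710474 987
48 120 [26.   0.7 48. ] [22.3 -3.3 45.2] [28.8  4.2 51. ]
54 107 [28.8  0.8 54. ] [25.6 -2.8 51. ] [31.6  4.3 57. ]
60 103 [31.5  0.8 59.9] [27.8 -2.9 57. ] [33.8  4.4 63. ]
66 96 [34.1  0.9 65.8] [30.5 -2.9 63. ] [36.7  4.5 69. ]
72 90 [36.9  1.  71.9] [32.5 -2.9 69. ] [39.6  4.7 75. ]
78 88 [39.7  1.1 77.9] [36.9 -2.5 75. ] [42.1  4.8 81. ]
84 81 [42.4  1.3 84. ] [39.5 -2.5 81.1] [44.4  4.9 87. ]
90 76 [45.2  1.3 89.9] [41.2 -2.6 87.1] [48.2  5.  93. ]
96 68 [47.8  1.4 95.9] [43.  -2.6 93. ] [50.5  5.1 99. ]
102 70 [ 50.6   1.6 101.9] [47.8 -2.  99. ] [ 53.5   5.2 104.9]
108 62 [ 53.4   1.7 107.9] [ 50.6  -2.1 105.1] [ 56.    5.3 110.9]
114 26 [ 55.1   1.5 112.4] [ 52.7  -2.1 111. ] [ 56.5   5.3 114.1]
```

```bash
cat > plan.py <<'E'
from h import *
Z=np.load('panel.npz');O,A=Z['O'],Z['A']   # rows ex,ey,ez
AZ=np.radians(16.45)
Rt=np.array([[np.cos(AZ),np.sin(AZ),0],[np.sin(AZ),-np.cos(AZ),0],[0,0,-1.]])
TIP=np.array([52.6,1.3,113.5])/1000
def tcp(xyz,tip=TIP): # panel mm of tip-sphere centre -> TCP world at yaw AZ
    return O+np.array(xyz)/1000@A-Rt@tip
def shift(P,p=None,Rm=None):
    if p is None:p,Rm=tool()
    return (P-p)@Rm
def gap(C,th,tilt): # capsule-rib distance, mm; C=(x,z) panel; th rib angle; tilt of pin axis towards +x
    C=np.array(C)-[0,-4];s=np.linspace(0,60,121)[:,None];L=C+s*np.array([np.sin(tilt),np.cos(tilt)])
    u=np.array([np.sin(th),np.cos(th)]);n=np.array([np.cos(th),-np.sin(th)])
    a=L@u;b=L@n;dx=np.maximum(np.maximum(14-a,a-36),0);dy=np.maximum(abs(b)-2,0)
    return (np.hypot(dx,dy)-4).min()
def push(C,sgn,tilt): # rib angle (deg) when touching, rib on sgn side (+1 = +x side)
    for a in np.arange(-100,101,.5)*sgn:
        pass
    base=np.degrees(np.arctan2(C[0],C[1]+4))
    for k in np.arange(0,90,.5):
        if gap(C,np.radians(base+sgn*k),tilt)>=0:return base+sgn*k
E
python3 - <<'E'
from plan import *
t=np.radians(35-24.6)
print('left +: rib on +x side')
for C in[(-2,20),(0,20),(4,20),(8,20),(10,19),(12,18),(13,18),(14,18),(15,17),(16,17)]:print(C,push(C,1,t),'other',push(C,-1,t))
print('mid -: rib on -x side')
for C in[(24,14),(20,16),(16,18),(12,19),(8,20),(4,20),(0,20),(-4,20),(-8,20),(-12,20),(-14,20),(-16,18),(-18,18),(-20,18),(-22,16)]:print(C,push(C,-1,t),'other',push(C,1,t))
p,Rm=tool();print(p)
for n,q in(('hoverM',(24,45,80)),('hoverM low',(24,45,14)),('L',(0,75,60))):print(n,tcp(q).round(4),shift(tcp(q),p,Rm).round(4))
E
```

```text
left +: rib on +x side
(-2, 20) 10.236358309273822 other -19.26364169072618
(0, 20) 14.5 other -14.5
(4, 20) 23.96232220802562 other -5.037677791974383
(8, 20) 32.43494882292201 other 4.43494882292201
(10, 19) 37.498565675952094 other 9.498565675952097
(12, 18) 42.61045966596522 other 13.11045966596522
(13, 18) 44.579226872489016 other 14.579226872489016
(14, 18) 45.97119229084849 other 16.471192290848492
(15, 17) 49.03767779197438 other 18.03767779197438
(16, 17) 50.80394827798343 other 19.80394827798343
mid -: rib on -x side
(24, 14) 34.13010235415598 other 65.13010235415598
(20, 16) 26.5 other 57.5
(16, 18) 19.52737338510361 other 49.02737338510361
(12, 19) 12.5528115767178 other 41.0528115767178
(8, 20) 4.43494882292201 other 32.43494882292201
(4, 20) -5.037677791974383 other 23.96232220802562
(0, 20) -14.5 other 14.5
(-4, 20) -23.96232220802562 other 7.037677791974383
(-8, 20) -32.43494882292201 other 0.56505117707799
(-12, 20) -39.56505117707799 other -6.06505117707799
(-14, 20) -42.75643716352926 other -9.256437163529263
(-16, 18) -49.02737338510361 other -12.027373385103608
(-18, 18) -51.78940686250036 other -15.289406862500357
(-20, 18) -54.27368900609374 other -19.27368900609374
(-22, 16) -59.72631099390627 other -22.226310993906267
[0.40317438 0.27354272 0.35621733]
hoverM [0.5559 0.0242 0.3148] [0.0667 0.2847 0.0414]
hoverM low [0.5922 0.0349 0.2607] [0.1046 0.2859 0.0954]
L [0.5396 0.0507 0.2846] [0.0596 0.2544 0.0716]
```

```bash
python3 - <<'E'
from plan import *
p,Rm=tool();print(shift(tcp((33,45,75)),p,Rm).round(4), np.degrees(np.arctan2(Rm[1,0],Rm[0,0]))-16.45)
h=tcp((33,45,75))
f=lambda C:((tcp((C[0],45,C[1]))-h)@Rt).round(4).tolist()
for C in[(25,30),(22,15),(19,16.5),(16,18),(12,19),(8,20),(4,20),(0,20),(-4,20),(-8,20),(-12,19.5),(-15,18.5),(-18,18),(-18,18),(-12,50),(-6,80)]:print(C,f(C))
E
```

```text
[0.077  0.285  0.0404] 1.8608700340158677
(25, 30) [0.0193, -0.0, 0.0414]
(22, 15) [0.0254, -0.0, 0.0555]
(19, 16.5) [0.0221, -0.0, 0.0559]
(16, 18) [0.0188, -0.0, 0.0564]
(12, 19) [0.0149, -0.0, 0.0579]
(8, 20) [0.0111, -0.0, 0.0594]
(4, 20) [0.0078, -0.0, 0.0617]
(0, 20) [0.0045, -0.0, 0.064]
(-4, 20) [0.0012, -0.0, 0.0663]
(-8, 20) [-0.002, -0.0, 0.0686]
(-12, 19.5) [-0.005, -0.0, 0.0713]
(-15, 18.5) [-0.0069, -0.0, 0.0738]
(-18, 18) [-0.0091, 0.0, 0.0759]
(-18, 18) [-0.0091, 0.0, 0.0759]
(-12, 50) [-0.0225, -0.0, 0.0463]
(-6, 80) [-0.0348, -0.0, 0.0183]
```

>>> step_arm --commands '[0.077,0.285,0.04,1.9,0.077,0.285,0.04,1.9,0.077,0.285,0.04,1.9,0.077,0.285,0.04,1.9,0.077,0.285,0.04,1.9,0.077,0.285,0.04,1.9,0.077,0.285,0.04,1.9,0.077,0.285,0.04,1.9]'

```text
time_s: 6.98
tool_pos: [0.5657, 0.0293, 0.3169]
ee_rot: [-0.0, 0.99, 0.144, -0.0]
force: [0.4, 0.4, -0.5]
width: 0.17
gripper_force: 61.2
```

```bash
cat > see.py <<'E'
from plan import *
import pickle,sys
def see(name):
    p,Rm=tool();im,d,c=grab('wrist');save(name+'.png',im);pickle.dump((im,d,c),open(name+'.pkl','wb'))
    print('tip panel',((p+Rm@TIP-O)@A.T*1000).round(1),'az',np.degrees(np.arctan2(Rm[1,0],Rm[0,0])).round(2))
    X=(cloud(c,d)-O)@A.T*1000
    hsv=cv2.cvtColor(im,cv2.COLOR_RGB2HSV);h,s,v=[hsv[...,k].astype(int) for k in range(3)]
    cols=dict(red=((h<8)|(h>172))&(s>150)&(v>60),yel=(h>22)&(h<33)&(s>150)&(v>60),blue=(h>105)&(h<130)&(s>150),green=(h>50)&(h<85)&(s>150),white=(s<40)&(v>150),brown=(h<15)&(s>80)&(s<190)&(v<120),black=v<25)
    for n,y in(('L',75),('M',45),('R',15)):
        for k,m in cols.items():
            rr=np.hypot(X[...,0],X[...,2]+4)
            g=m&(abs(X[...,1]-y)<10)&(rr<40)&(rr>29)&(X[...,2]>-3)&(d>0)
            if g.sum()>12:
                a=np.degrees(np.arctan2(X[g][:,0],X[g][:,2]+4));print(n,k,g.sum(),'ang med',np.median(a).round(1),np.percentile(a,[10,90]).round(0),'y',X[g][:,1].mean().round(1))
if __name__=='__main__':see(sys.argv[1])
E
python3 see.py w5
```

```text
tip panel [34.  47.2 75.5] az 16.56
L red 172 ang med -23.6 [-26. -22.] y 76.4
L yel 14 ang med -69.3 [-73. -69.] y 68.3
L white 120 ang med 19.9 [17. 22.] y 75.8
L black 197 ang med 62.5 [61. 67.] y 76.5
M green 197 ang med 66.0 [65. 70.] y 46.7
R yel 153 ang med 46.4 [44. 50.] y 16.4
R blue 179 ang med 4.3 [0. 6.] y 16.6
R green 139 ang med -40.8 [-43. -39.] y 16.6
```

View pics/w5.png

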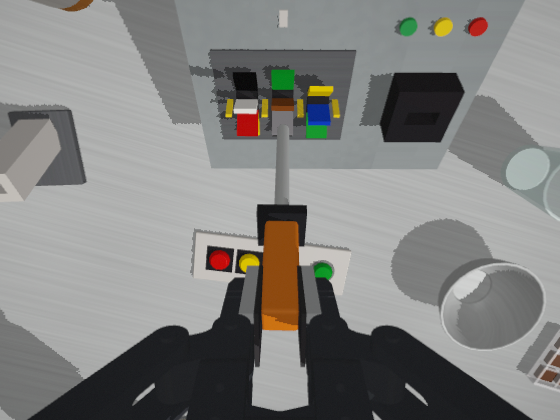

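The picture shows the pin held straight, with its tip over the middle wheel at (283,125). Left shows white/red at the index, and right shows blue. First stroke on the middle wheel.

>>> step_arm --commands '[0.019,0,0.041,0,0.0254,0,0.0555,0,0.0254,0,0.0555,0,0.022,0,0.056,0,0.019,0,0.0564,0,0.015,0,0.058,0,0.011,0,0.0594,0,0.008,0,0.0617,0,0.0045,0,0.064,0,0.001,0,0.0663,0,-0.002,0,0.0686,0,-0.005,0,0.0713,0,-0.007,0,0.0738,0,-0.009,0,0.076,0,-0.009,0,0.076,0,-0.0225,0,0.0463,0,-0.035,0,0.018,0,-0.035,0,0.018,0]'

```text
time_s: 9.28
tool_pos: [0.5332, 0.0176, 0.3013]
ee_rot: [0.0, 0.99, 0.143, 0.002]
force: [0.1, 0.4, -0.5]
width: 0.169
gripper_force: 61.2
```

```bash
python3 see.py w6; python3 pin.py | sed -n '2p;6p;10p'
```

```text
tip panel [-2.6 44.9 82.5] az 16.39
L red 214 ang med -23.6 [-27. -22.] y 76.3
L yel 52 ang med -68.9 [-71. -68.] y 74.6
L white 145 ang med 19.3 [17. 22.] y 76.2
L black 251 ang med 62.0 [60. 66.] y 76.4
M blue 187 ang med 41.0 [38. 44.] y 46.6
M green 211 ang med -0.9 [-5.  0.] y 46.7
R yel 214 ang med 45.6 [44. 50.] y 16.7
R blue 222 ang med 4.0 [-1.  6.] y 16.4
R green 187 ang med -41.3 [-44. -39.] y 16.6
48 121 [25.9  0.6 47.9] [23.  -3.3 45.1] [28.5  4.2 50.9]
72 95 [36.8  1.  71.6] [32.4 -3.  69. ] [39.   4.6 74.9]
96 67 [48.   1.5 96.1] [45.4 -2.  93. ] [50.5  5.1 98.9]
```

>>> step_arm --commands '[0.0205,-0.001,-0.0143,0,0.038,-0.001,0.0227,0,0.046,-0.001,0.0414,0,0.046,-0.001,0.0414,0,0.043,-0.001,0.0437,0,0.0395,-0.001,0.046,0,0.036,-0.001,0.0483,0,0.033,-0.001,0.0506,0,0.03,-0.001,0.0533,0,0.028,-0.001,0.0558,0,0.026,-0.001,0.058,0,0.026,-0.001,0.058,0,0.0125,-0.001,0.0283,0,0,-0.001,0,0,0,-0.001,0,0]'

```text
time_s: 11.25
tool_pos: [0.5329, 0.0186, 0.3013]
ee_rot: [0.0, 0.99, 0.143, 0.002]
force: [0.2, 0.8, -1.4]
width: 0.172
gripper_force: 61.2
```

```bash
python3 see.py w7
```

```text
tip panel [-2.6 45.9 82.5] az 16.4
L red 212 ang med -23.4 [-27. -22.] y 76.6
L yel 48 ang med -69.4 [-70. -68.] y 75.3
L white 148 ang med 19.3 [17. 22.] y 76.2
L black 264 ang med 61.7 [60. 66.] y 76.5
M yel 187 ang med 41.0 [38. 44.] y 46.2
M blue 223 ang med -1.0 [-5.  1.] y 46.5
M green 186 ang med -46.2 [-48. -45.] y 46.4
R yel 215 ang med 45.4 [43. 49.] y 16.4
R blue 224 ang med 3.9 [-1.  6.] y 16.7
R green 190 ang med -41.0 [-44. -39.] y 16.4
```

>>> step_arm --commands '[0.0205,0,-0.0143,0,0.038,0,0.0227,0,0.046,0,0.0414,0,0.046,0,0.0414,0,0.043,0,0.0437,0,0.0395,0,0.046,0,0.036,0,0.0483,0,0.033,0,0.0506,0,0.03,0,0.0533,0,0.028,0,0.0558,0,0.027,0,0.057,0,0.027,0,0.057,0,0.0125,0,0.0283,0,0,0,0,0,0,-0.029,0,0,0,-0.029,0,0]'

```text
time_s: 13.3
tool_pos: [0.5235, 0.049, 0.2994]
ee_rot: [-0.0, 0.989, 0.145, 0.0]
force: [-0.8, 0.1, -0.5]
width: 0.171
gripper_force: 61.2
```

```bash
python3 see.py w8;python3 - <<'E'
from plan import *
t=np.radians(10.4)
for C in[(-2,20),(-4,20),(-6,20)]:print(C,push(C,1,t),push(C,-1,t))
E
```

```text
tip panel [-4.5 78.2 81.1] az 16.65
L red 220 ang med -23.5 [-27. -22.] y 76.2
L yel 38 ang med -69.4 [-71. -68.] y 76.9
L white 145 ang med 19.7 [17. 22.] y 76.5
L black 269 ang med 61.9 [60. 66.] y 76.6
M red 193 ang med 43.5 [41. 47.] y 46.5
M yel 221 ang med 2.0 [-2.  3.] y 46.3
M blue 193 ang med -43.7 [-46. -42.] y 46.3
R yel 210 ang med 45.3 [43. 49.] y 16.5
R blue 227 ang med 4.0 [-1.  6.] y 16.6
R green 193 ang med -41.2 [-43. -40.] y 16.5
(-2, 20) 10.236358309273822 -19.26364169072618
(-4, 20) 7.037677791974383 -23.96232220802562
(-6, 20) 3.9637565320735213 -28.53624346792648
```

>>> step_arm --commands '[0.011,0.001,-0.0077,0,0.029,0.001,0.031,0,0.0376,0.001,0.0493,0,0.0376,0.001,0.0493,0,0.041,0.001,0.047,0,0.044,0.001,0.0448,0,0.047,0.001,0.0438,0,0.049,0.001,0.0431,0,0.0515,0.001,0.0421,0,0.0515,0.001,0.0421,0,0.0376,0.001,0.0127,0,0.024,0.001,-0.0166,0,0.024,0.001,-0.0166,0]'

```text
time_s: 14.98
tool_pos: [0.5484, 0.0526, 0.3187]
ee_rot: [0.0, 0.99, 0.143, 0.003]
force: [0.5, 0.3, -0.5]
width: 0.167
gripper_force: 61.2
```

```bash
python3 see.py w9; python3 pin.py | sed -n '1p;2p;6p;10p;13p'
```

```text
tip panel [27.7 74.2 82.5] az 16.41
L red 171 ang med 1.1 [-2.  3.] y 76.2
L yel 118 ang med -44.3 [-46. -43.] y 77.1
L white 132 ang med 43.1 [41. 46.] y 76.6
M red 138 ang med 43.8 [42. 47.] y 46.4
M yel 177 ang med 2.0 [-2.  4.] y 46.5
M blue 153 ang med -43.4 [-45. -42.] y 46.3
R yel 151 ang med 46.0 [44. 50.] y 16.4
R blue 186 ang med 4.1 [-1.  6.] y 16.4
R green 152 ang med -40.9 [-43. -39.] y 16.6
[0.54814542 0.05253354 0.31674804] 16.415675327384925 981
48 111 [26.   0.6 48. ] [22.5 -3.3 45.1] [28.5  4.2 50.9]
72 84 [36.9  1.2 71.9] [32.4 -3.  69.1] [40.1  4.6 75. ]
96 70 [48.   1.6 96. ] [45.5 -2.  93.2] [50.5  5.  99. ]
114 27 [ 55.2   1.7 112.6] [ 53.2  -2.1 111.1] [ 56.4   5.3 115.1]
```

```bash
python3 - <<'E'
from plan import *
import pickle
for f in('w5','w8','w9'):
    im,d,c=pickle.load(open(f+'.pkl','rb'));X=(cloud(c,d)-O)@A.T*1000
    v=im.max(2)
    g=(v<70)&(abs(X[...,0])<40)&(abs(X[...,1]+70)<40)&(X[...,2]>20)&(X[...,2]<32)&(d>0)
    n,l,st,ce=cv2.connectedComponentsWithStats(g.astype(np.uint8));k=1+st[1:,4].argmax();q=X[l==k]
    lo,hi=np.percentile(q,1,axis=0),np.percentile(q,99,axis=0);print(f,len(q),lo.round(1),hi.round(1),((lo+hi)/2).round(1),np.median(q[:,2]).round(1))
    # slot: deeper points inside
    s=(abs(X[...,0])<15)&(abs(X[...,1]+69)<20)&(X[...,2]<18)&(d>0);s=s&(X[...,2]>-30)
    q=X[s];
    if len(q)>5:print('  slot',len(q),np.percentile(q,2,axis=0).round(1),np.percentile(q,98,axis=0).round(1))
    # mouth edges by ray onto plane z=25: pixels of slot
    o=(c['o']-O)@A.T*1000;vv,uu=np.where(s);D=ray(c,np.c_[uu,vv])@c['R'].T@A.T
    if len(vv)>5:
        t=(25-o[2])/D[:,2];m=o+D*t[:,None];print('  mouth',np.percentile(m,2,axis=0).round(1),np.percentile(m,98,axis=0).round(1))
    o=im[l==k]
E
```

```text
w5 3091 [-25.5 -92.1  20.3] [ 26.8 -42.9  25.6] [  0.6 -67.5  22.9] 24.2
  slot 194 [ -7.7 -80.9   9.3] [ -2.5 -59.9  17.9]
  mouth [ -0.2 -76.6  25. ] [  6.1 -55.2  25. ]
w8 4239 [-25.9 -92.6  20.4] [ 26.9 -43.   25.7] [  0.5 -67.8  23. ] 24.2
  slot 294 [ -7.7 -81.7   5.5] [  0.1 -61.3  17.9]
  mouth [ -1.6 -76.6  25. ] [  6.1 -55.5  25. ]
w9 3211 [-25.3 -92.1  20.3] [ 26.6 -42.7  25.7] [  0.7 -67.4  23. ] 24.3
  slot 211 [ -7.7 -81.8   7.9] [ -1.7 -60.4  17.8]
  mouth [ -0.9 -76.7  25. ] [  6.1 -55.2  25. ]
```

Wheels are set at left ≈ 0°, middle ≈ 1° and right ≈ 3° off. Moving behind the guard next, to press the pin tip on its uphill face and re-tilt the pin by about 10° in the grip.

>>> step_arm --commands '[0.006,0.05,-0.004,0,0.006,0.1,-0.004,0,0.006,0.1426,-0.004,0,0.006,0.1426,-0.004,0,0.006,0.1426,-0.004,0,0.006,0.1426,-0.004,0]'

```text
time_s: 15.82
tool_pos: [0.5935, -0.0811, 0.3191]
ee_rot: [-0.0, 0.99, 0.144, -0.0]
force: [0.2, 0.1, -0.6]
width: 0.168
gripper_force: 61.2
```

```bash
cat > tipnow.py <<'E'
from plan import *
from pin import pinfit
p,Rm,q=pinfit()
# shaft: keep points above counter/panel by fitting a line near expected pin
q=q[(abs(q[:,1]-1.2)<4.5)&(q[:,2]<112)]
k=q[:,2]<100
for _ in range(6):
    a,b=np.polyfit(q[k,2],q[k,0],1);e=q[:,0]-a*q[:,2]-b;k=(abs(e)<5)
yb=np.polyfit(q[k,2],q[k,1],1)
t=np.arctan(a);off=3.1
u=np.array([np.sin(t),np.cos(t)])  # down the pin in tool x,z
# axis line: surface shifted by off along (-cos t, sin t)
x0=b-off/np.cos(t)   # axis x at z=0
g=np.array([x0+3*a,3.]) # axis at grasp z=3
C=g+u*(86+38.0)
tip=np.array([C[0],np.polyval(yb,C[1]),C[1]])
print('tilt',np.degrees(t).round(2),'x at z3',g[0].round(1),'tip tool',tip.round(1),'n',k.sum(),'zmax',q[k,2].max().round(1))
print('tip panel',((p+Rm@(tip/1000)-O)@A.T*1000).round(1))
np.save('tip.npy',np.r_[tip,t])
E
python3 tipnow.py; python3 -c "
from h import *
for _ in range(3):print(tool()[0].round(4))"
```

```text
tilt 24.5 x at z3 2.1 tip tool [ 53.5   1.7 115.8] n 970 zmax 111.8
tip panel [ 31.  -66.9  77.5]
[ 0.5936 -0.0812  0.3194]
[ 0.5936 -0.0812  0.3194]
[ 0.5936 -0.0812  0.3194]
```

>>> step_arm --commands '[0.0226,0,0.027,0,0.0426,0,0.0555,0,0.0426,0,0.0555,0,0.0385,0,0.0584,0,0.0344,0,0.0612,0,0.0311,0,0.0635,0,0.0311,0,0.0635,0]'

```text
time_s: 16.75
tool_pos: [0.6238, -0.0742, 0.2574]
ee_rot: [0.0, 0.99, 0.143, 0.001]
force: [3.0, -0.0, 3.3]
width: 0.168
gripper_force: 61.6
```

```bash
sed -i 's/86+38.0/86+35.6/' tipnow.py; python3 tipnow.py
```

```text
tilt 53.15 x at z3 -40.9 tip tool [56.4  0.7 75.9] n 364 zmax 99.6
tip panel [ 46.5 -68.2  40.3]
```

```bash
sed -i 's/(q\[:,2\]<112)\]/(q[:,2]<ZM)\&(q[:,0]<70)]/; s/^p,Rm,q=pinfit()/import sys;ZM=float(sys.argv[1]) if len(sys.argv)>1 else 112\np,Rm,q=pinfit()/; s/k=q\[:,2\]<100/k=(q[:,2]<70)/' tipnow.py; python3 tipnow.py 80
```

```text
tilt 28.14 x at z3 3.0 tip tool [ 60.4   0.2 110.2] n 587 zmax 79.9
tip panel [ 30.2 -67.7   9.8]
```

>>> step_arm --commands '[-0.004,0,0.0028,0,-0.008,0,0.0056,0,-0.012,0,0.0084,0,-0.012,0,0.0084,0]'

```text
time_s: 17.35
tool_pos: [0.6114, -0.0773, 0.2471]
ee_rot: [-0.0, 0.99, 0.143, -0.0]
force: [2.9, 0.9, -0.9]
width: 0.167
gripper_force: 61.1
```

```bash
python3 tipnow.py 80
```

```text
tilt 35.0 x at z3 6.3 tip tool [ 76.    0.3 102.6] n 703 zmax 79.9
tip panel [ 30.6 -67.1   5.9]
```

>>> step_arm --commands '[0.0025,0,-0.0017,0,-0.02,0,-0.0334,0,-0.04,0,-0.0623,0,-0.04,0,-0.0623,0,-0.04,0,-0.0623,0]'

```text
time_s: 18.02
tool_pos: [0.5731, -0.0887, 0.3089]
ee_rot: [-0.0, 0.99, 0.143, -0.001]
force: [-0.3, 0.4, -1.2]
width: 0.169
gripper_force: 61.1
```

```bash
python3 tipnow.py 95; python3 pin.py | tail -9
```

```text
tilt 33.77 x at z3 6.5 tip tool [ 74.1   0.3 104.1] n 890 zmax 94.9
tip panel [ 30.7 -67.2  79.4]
54 149 [44.  -0.1 53.9] [38.5 -3.8 51.1] [47.   3.7 57. ]
60 136 [48.1 -0.  60. ] [43.6 -3.9 57. ] [51.   3.8 62.9]
66 132 [52.1 -0.2 66. ] [47.4 -4.  63. ] [55.5  3.8 68.9]
72 117 [56.2 -0.4 71.9] [52.  -4.1 69. ] [59.1  3.3 74.9]
78 114 [60.2 -0.2 77.9] [55.1 -4.2 75. ] [63.6  3.4 81. ]
84 102 [64.4 -0.2 84.1] [60.5 -3.7 81.1] [67.5  3.5 86.9]
90 99 [68.3 -0.1 90. ] [64.6 -3.7 87.1] [71.8  3.5 93. ]
96 92 [72.3 -0.2 95.9] [68.1 -3.8 93.1] [75.5  3.6 99. ]
102 61 [7.53e+01 1.00e-01 1.01e+02] [71.9 -3.8 99. ] [ 77.2   3.7 104.3]
```

>>> step_arm --commands '[-0.0075,0,0.0423,0,-0.0075,0,0.0423,0,0.0051,0,0.0603,0,0.0051,0,0.0603,0,0.0108,0,0.0685,0,0.0164,0,0.0768,0,0.0164,0,0.0768,0]'

```text
time_s: 19.0
tool_pos: [0.5893, -0.0837, 0.2322]
ee_rot: [-0.0, 0.99, 0.143, -0.001]
force: [0.2, 0.2, -0.9]
width: 0.164
gripper_force: 61.1
```

```bash
python3 tipnow.py 75; python3 see.py w10 | grep -v tip
```

```text
tilt 34.05 x at z3 6.0 tip tool [ 74.1   0.3 103.7] n 605 zmax 75.0
tip panel [  0.9 -66.9   7.1]
L red 386 ang med 0.9 [-3.  2.] y 75.7
L yel 296 ang med -44.4 [-47. -43.] y 75.8
L white 215 ang med 43.6 [41. 46.] y 76.2
M red 317 ang med 43.8 [41. 47.] y 45.4
M yel 389 ang med 1.9 [-2.  3.] y 45.9
M blue 289 ang med -43.1 [-45. -42.] y 45.7
R yel 342 ang med 46.2 [43. 50.] y 15.6
R blue 376 ang med 4.2 [-0.  6.] y 15.9
R green 279 ang med -41.0 [-43. -39.] y 15.8
```

View pics/w10.png

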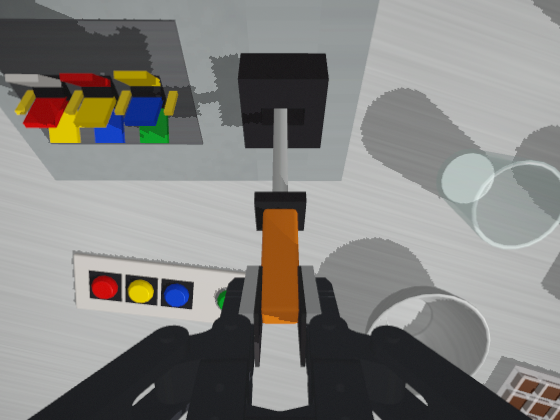

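The wheels show red, yellow and blue, and the shaft enters the slot at (280,112) without force. Pressing in.

>>> step_arm --commands '[0.0055,0,0.0082,0,0.0085,0,0.0123,0,0.011,0,0.0164,0,0.0122,0,0.0176,0,0.0122,0,0.0176,0]'

```text
time_s: 19.73
tool_pos: [0.6011, -0.0807, 0.2157]
ee_rot: [0.0, 0.99, 0.143, 0.0]
force: [0.1, -1.3, 2.2]
width: 0.169
gripper_force: 61.5
```

>>> step_arm --commands '[0.0006,0,0.0008,0,0.0012,0,0.0016,0,0.0012,0,0.0016,0]'

```text
time_s: 20.1
tool_pos: [0.6017, -0.0809, 0.2154]
ee_rot: [0.0, 0.99, 0.142, 0.0]
force: [-7.5, -1.7, 11.6]
width: 0.169
gripper_force: 62.7
```

```bash
python3 tipnow.py 60
```

```text
tilt 33.85 x at z3 6.5 tip tool [ 74.2   1.  104. ] n 342 zmax 59.9
tip panel [  1.7 -68.7 -14.1]
```

>>> step_arm --commands '[0.0006,0,0.0009,0,0.0006,0,0.0009,0]'

```text
time_s: 20.4
tool_pos: [0.6019, -0.081, 0.2153]
ee_rot: [0.001, 0.99, 0.142, -0.0]
force: [-12.3, -2.6, 15.7]
width: 0.17
gripper_force: 63.4
```

Tab is at its stop, with about 20 N along the normal. Retracting to the downhill side of the guard.

>>> step_arm --commands '[-0.01,0,-0.0143,0,-0.022,0,-0.0315,0,-0.0344,0,-0.0491,0,-0.0344,0,-0.0491,0,-0.0622,0,-0.03,0,-0.0622,0,-0.03,0,-0.0622,0,-0.03,0]'

```text
time_s: 21.28
tool_pos: [0.5435, -0.0975, 0.2432]
ee_rot: [-0.0, 0.99, 0.143, 0.0]
force: [-0.1, -0.6, -0.2]
width: 0.17
gripper_force: 61.1
```

```bash
python3 tipnow.py 85; python3 pin.py | tail -3;python3 see.py w11 | grep blue
python3 - <<'E'
from plan import *
import pickle
im,d,c=pickle.load(open('w11.pkl','rb'));X=(cloud(c,d)-O)@A.T*1000
g=(abs(X[...,0]-.3)<8)&(abs(X[...,1]+67.6)<12)&(d>0)&(X[...,2]<5)
print('slot pts',g.sum(),np.percentile(X[g][:,2],[1,10,50,90]) if g.sum() else '')
hsv=cv2.cvtColor(im,cv2.COLOR_RGB2HSV);o=(hsv[...,0]<20)&(hsv[...,1]>120)&(hsv[...,2]>40)&(abs(X[...,0]-.3)<20)&(abs(X[...,1]+67.6)<20)
print('orange in slot',o.sum(),X[o].mean(0) if o.sum() else '')
E
```

```text
tilt 33.94 x at z3 6.2 tip tool [ 74.1   0.2 103.9] n 773 zmax 85.0
tip panel [-31.8 -67.1  43.5]
108 787 [ 1.028e+02 -1.000e-01  1.082e+02] [ 95.4 -12.  105. ] [109.4  12.  111. ]
114 589 [ 9.520e+01 -1.000e-01  1.136e+02] [ 89.  -11.8 111. ] [110.  12. 117.]
120 25 [ 89.5   1.8 117.4] [ 89.  -11.8 117. ] [ 90.9  11.6 118. ]
M blue 337 ang med -43.2 [-45. -42.] y 45.8
R blue 389 ang med 4.0 [-0.  6.] y 16.0
slot pts 159 [-0.48416377  0.33154089  2.45040195  4.54295211]
orange in slot 42 [-18.88187045 -68.52247827 177.39268856]
```

>>> step_arm --commands '[-0.001,0,0.001,0,0.0132,0,0.022,0,0.0132,0,0.022,0,0.0173,0,0.0191,0,0.0214,0,0.0163,0,0.0255,0,0.0134,0,0.0296,0,0.0105,0,0.0331,0,0.0081,0,0.0331,0,0.0081,0]'

```text
time_s: 22.55
tool_pos: [0.5751, -0.0882, 0.2352]
ee_rot: [-0.0, 0.99, 0.143, 0.0]
force: [-3.8, -0.6, -0.4]
width: 0.172
gripper_force: 60.6
```

```bash
python3 tipnow.py 80
```

```text
tilt 25.82 x at z3 2.1 tip tool [5.500e+01 1.000e-01 1.125e+02] n 545 zmax 80.0
tip panel [-30.  -67.1  22. ]
```

>>> step_arm --commands '[0.0045,0,-0.0031,0,0.0045,0,-0.0031,0,-0.003,0,0.002,0,-0.02,0,-0.023,0,-0.037,0,-0.0473,0,-0.037,0,-0.12,0,-0.037,0,-0.12,0,-0.037,0,-0.12,0]'

```text
time_s: 23.6
tool_pos: [0.5398, -0.0986, 0.3557]
ee_rot: [0.0, 0.99, 0.143, 0.002]
force: [-0.3, -0.1, -1.3]
width: 0.168
gripper_force: 60.5
```

```bash
python3 tipnow.py 105; python3 see.py w12 | grep -v tip;python3 pin.py | tail -2
```

```text
tilt 24.13 x at z3 1.8 tip tool [ 51.6   0.  114. ] n 786 zmax 105.0
tip panel [  5.6 -67.1 142.5]
L red 180 ang med 1.0 [-3.  3.] y 75.9
L yel 172 ang med -44.1 [-46. -42.] y 75.5
L white 173 ang med 42.7 [41. 46.] y 75.6
M red 182 ang med 44.0 [42. 47.] y 45.9
M yel 170 ang med 1.6 [-2.  3.] y 46.2
M blue 159 ang med -43.0 [-45. -41.] y 46.2
R yel 190 ang med 46.0 [44. 50.] y 15.9
R blue 171 ang med 3.6 [-0.  5.] y 16.3
R green 165 ang med -41.2 [-44. -40.] y 16.3
108 60 [ 52.1  -0.5 107.7] [ 48.8  -4.  105. ] [ 54.2   3.3 111. ]
114 33 [ 54.   -0.3 112.5] [ 51.3  -4.1 111.1] [ 55.5   3.3 116.2]
```

>>> step_arm --commands '[-0.04,-0.393,0.02,-1.7,-0.04,-0.393,0.02,-1.7,-0.04,-0.393,0.02,-1.7,-0.04,-0.393,0.02,-1.7,-0.04,-0.393,0.02,-1.7,-0.04,-0.393,0.02,-1.7,-0.04,-0.393,0.02,-1.7,-0.04,-0.393,0.077,-1.7,-0.04,-0.393,0.077,-1.7,-0.04,-0.393,0.077,-1.7]'

```text
time_s: 25.0
tool_pos: [0.3906, 0.2669, 0.2793]
ee_rot: [-0.0, 0.988, 0.157, 0.0]
force: [0.4, 0.7, 0.2]
width: 0.167
gripper_force: 60.4
```

```bash
python3 tipnow.py 100; python3 - <<'E'
from h import *
import pickle
p,Rm=tool();im,d,c=grab('wrist');pickle.dump((im,d,c),open('w13.pkl','wb'));save('w13.png',im[60:300,150:420].repeat(2,0).repeat(2,1))
print(p.round(4),np.degrees(np.arctan2(Rm[1,0],Rm[0,0])))
P=cloud(c,d);a=np.radians(18.2);t=.4363
u=np.array([-np.sin(t)*np.cos(a),-np.sin(t)*np.sin(a),np.cos(t)]);v=np.array([-np.sin(a),np.cos(a),0]);w=np.cross(v,u) # w: uphill in face, away from robot
M=np.array([.4675,.2919,.1018]);X=(P-M)@np.array([w,v,u]).T*1000
g=(abs(X[...,2])<5)&(abs(X[...,0])<30)&(abs(X[...,1])<30)&(d>0)
q=X[g];print(g.sum(),q[:,2].mean(),np.percentile(q,[1,50,99],axis=0).round(1))
vv,uu=np.where(g);print('px',uu.min(),uu.max(),vv.min(),vv.max())
b=(X[...,2]<-6)&(X[...,2]>-100)&(abs(X[...,0])<12)&(abs(X[...,1])<12)&(d>0)
o=c['o'];vv,uu=np.where(b);D=ray(c,np.c_[uu,vv])@c['R'].T;k=((M-o)@u)/(D@u);Y=(o+D*k[:,None]-M)@np.array([w,v]).T*1000
print('bore mouth',len(Y),np.percentile(Y,[2,98],axis=0).round(1))
tip=np.load('tip.npy')[:3]/1000;T=p+Rm@tip;print('tip in mouth frame',((T-M)@np.array([w,v,u]).T*1000).round(1))
E
```

```text
tilt 24.22 x at z3 1.7 tip tool [ 51.6   0.  113.9] n 740 zmax 100.0
tip panel [-70.9 327.4 102.7]
[0.391  0.2673 0.2801] 18.06113800308526
1740 -0.5741215961128209 [[-16.2 -16.9  -4.6]
 [  4.4   0.5  -0.4]
 [ 19.6  18.5   1.2]]
px 257 302 59 103
bore mouth 220 [[-2.4 -6. ]
 [ 7.8  7. ]]
tip in mouth frame [ 1.5  0.5 70.5]
```

View pics/w13.png

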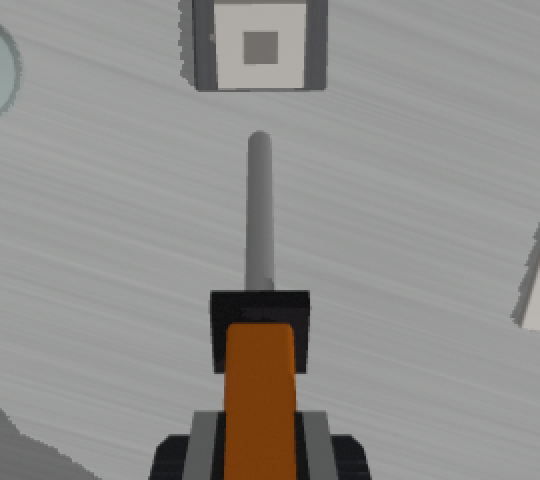

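The mouth at (261,47) and the tip at (259,135) line up, and the tip measures on the bore axis to about 1 mm. Inserting.

>>> step_arm --commands '[0.0127,0,0.0272,0,0.0254,0,0.0544,0,0.0296,0,0.0634,0,0.0338,0,0.0725,0,0.0381,0,0.0816,0,0.0423,0,0.0906,0,0.0423,0,0.0906,0]'

```text
time_s: 25.98
tool_pos: [0.43, 0.2799, 0.1867]
ee_rot: [0.0, 0.988, 0.157, -0.001]
force: [0.4, -0.5, -0.5]
width: 0.169
gripper_force: 60.4
```

Free so far. Continuing to just short of home (56 mm left in all).

>>> step_arm --commands '[0.0042,0,0.0091,0,0.0085,0,0.0181,0,0.0127,0,0.0272,0,0.0169,0,0.0362,0,0.0195,0,0.0417,0,0.0216,0,0.0462,0,0.0224,0,0.048,0,0.0224,0,0.048,0]'

```text
time_s: 26.98
tool_pos: [0.4514, 0.2871, 0.1394]
ee_rot: [-0.0, 0.988, 0.157, 0.0]
force: [0.2, 0.1, -0.5]
width: 0.17
gripper_force: 60.4
```

>>> step_arm --commands '[0.0006,0,0.0014,0,0.0013,0,0.0027,0,0.0013,0,0.0027,0]'

```text
time_s: 27.35
tool_pos: [0.4523, 0.2874, 0.1376]
ee_rot: [0.0, 0.988, 0.158, 0.0]
force: [-4.8, -2.5, 8.0]
width: 0.168
gripper_force: 61.6
```

Collar seated. Releasing and backing straight up.

>>> step_arm --commands '[0,0,0,0,0,0,0,0,0,0,0,0,0,0,0,0,0,0,0,0,0,0,0,0]' --hand -1

```text
time_s: 28.1
tool_pos: [0.4526, 0.2874, 0.1366]
ee_rot: [-0.0, 0.988, 0.157, 0.0]
force: [0.0, 0.1, -0.6]
width: 0.999
gripper_force: 0.0
```

>>> step_arm --commands '[0,0,-0.02,0,0,0,-0.05,0,0,0,-0.1,0,0,0,-0.16,0,0,0,-0.225,0,0,0,-0.225,0,0,0,-0.225,0]'

```text
time_s: 28.98
tool_pos: [0.4526, 0.2874, 0.3614]
ee_rot: [0.0, 0.988, 0.157, 0.0]
force: [-0.3, 0.9, -0.4]
width: 0.998
gripper_force: 0.0
```

```bash
python3 - <<'E'
from h import *
import pickle
p,Rm=tool();im,d,c=grab('wrist');print(p.round(4))
P=cloud(c,d);hsv=cv2.cvtColor(im,cv2.COLOR_RGB2HSV);h,s,v=[hsv[...,k].astype(int) for k in range(3)]
g=((h>4)&(h<18)&(s>150)&(v>80)&(P[...,2]>.09)&(P[...,2]<.2)).astype(np.uint8)
n,l,st,ce=cv2.connectedComponentsWithStats(g);k=1+st[1:,4].argmax();q=P[l==k];print(st[k],q.mean(0).round(4),q.max(0).round(4))
i2,d2,c2=grab('top');a=pickle.load(open('top.pkl','rb'))[0]
df=(np.abs(i2.astype(int)-a).max(2)>60).astype(np.uint8);n,l,st,ce=cv2.connectedComponentsWithStats(df)
print([x.tolist() for x in st[1:] if x[4]>25])
E
```

```text
[0.4526 0.2874 0.3614]
[272 146  16  41 615] [0.4555 0.2884 0.1385] [0.4715 0.2996 0.1551]
[[16, 156, 102, 65, 941], [248, 162, 7, 8, 43], [237, 166, 9, 11, 61], [252, 177, 7, 7, 32], [241, 179, 7, 5, 29], [5, 196, 17, 34, 192], [122, 202, 40, 42, 544], [66, 206, 15, 12, 41], [36, 211, 26, 7, 177], [37, 221, 27, 16, 82], [71, 268, 21, 24, 82], [222, 338, 25, 27, 209], [507, 351, 29, 21, 415], [231, 375, 8, 15, 34], [236, 385, 33, 35, 550], [541, 391, 19, 14, 159], [283, 398, 9, 6, 28], [182, 402, 25, 18, 175], [498, 402, 45, 18, 407], [538, 405, 22, 15, 171]]
```

```bash
python3 -c "
from rig import job;print(job.finish_job())"
```

```text
the job is handed in; nothing more can be done
None
```

The job is handed in: the wheels show red, yellow and blue (left to right, each within about 4° by camera), and the latch tab was pressed until the pin met a firm stop at about 20 N. The pin is back in its holder with its collar seated, and the arm is clear after about 29 s of the 67 s allowed. The hand-in gave no verdict, and I did not recheck the tab or the bystanders in detail by camera.

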